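# Free the sagging bolt and hold the lock-up gate ajar

### The job

On the desk stands a small barred lock-up whose gate is held by a barrel bolt along its top; the barrel hangs from a single pin, so the bolt's head has sagged behind the bent lip of the keeper. Take the bolt by its upright knob, lift it so that the head passes over the lip while you pull it back clear of the keeper, then, still holding the knob, pull the sprung gate about 10 cm ajar, measured at its free edge, and finish holding it there, still, without letting go. Do not push about or knock over the things standing around and on the lock-up.

Things in the scene. Friction and masses are not known exactly. Their poses are not given: they have to be found in the camera images.
- lockup: Grey steel lock-up cage, 200 deep (x) x 380 wide (y) x 125 high mm, fixed to the desk. Origin: centre of its underside. Its own -x looks to the robot side, and its gate fills the front, in the plane x = -100 mm, between a narrow post on the left (+y, hinge) and a 78 mm wide post on the right (-y, keeper). Frame used below: the lock-up's own axes.
- knob: Upright round steel knob standing up from the bolt: stem 14 mm across, cap 22 mm across and 12 mm high on top. Origin: on the stem's axis at the height to grip, 20 mm below the cap and 48 mm above the bolt's axis, at the start 100 mm from the barrel's pin. z runs up the stem (leaning 5 degrees at first), y along the bolt towards the hinge. Free all round: can be taken from above in any direction.
- bolt (a joint): Travel of the bolt (10 mm steel rod) along its barrel, m: 0 fully in the keeper, 0.060 fully drawn, towards the gate's hinge (+y of the lock-up while the gate is shut). Starts between 0 and 0.008. The head is clear of the keeper from 0.042 on. Friction about 1.5 N, no spring: it stays where it is left.
- barrel (a joint): Lift of barrel and bolt about the pin, rad: 0 drooped (5 degrees below level), 0.09 level, 0.19 upper stop. It falls back by its weight (about 0.3 kg) when not held. The head passes the keeper's lip above about 0.09, i.e. with the knob raised 9 mm or more over its drooped height (upper stop about 19 mm); pulled while drooped, the head catches on the lip at about 0.010 of travel.
- barrel_pin (a point): The pin about which the barrel tilts, on top of the gate: 100 mm from the gate's hinge axis towards the free edge, 165 mm above the desk. The barrel is 22 mm across and 44 mm long, between two ears that reach 178 mm above the desk.
- bolt_head (a point): Centre of the bolt's head, a steel disc 30 mm across and 16 mm thick on the keeper end of the rod, 212 mm from the pin at travel 0.
- keeper_lip (a point): Top of the bent keeper's lip, 146 mm above the desk, at the inner edge of the right-hand post. The lip is a steel plate with a notch for the rod, between the gate and the bolt's head. A steel cheek, whose top is 181 mm above the desk, stands in front of the head, so the gate stays shut until the bolt is drawn.
- gate (a joint): Opening of the gate, rad: 0 shut; it opens towards the robot (-x of the lock-up), about an upright axis at its left edge, and stops at 1.2. A spring shuts it: 0.5 N m when shut, 1 N m more per rad; let go, it swings shut. The free edge opens 275 mm x angle, so 10 cm is about 0.37 rad.
- gate_hinge (a point): The gate's upright hinge axis (left edge, +y), at the height of the gate's top, 125 mm above the desk. Fixed to the lock-up.
- stile_edge (a point): Top of the gate's free edge (right, beside the keeper's post), 275 mm from the hinge axis, 125 mm above the desk.
- mug_mid (a point): Bystander: white mug, 80 mm across, 92 mm high, on the desk in front of the keeper's post; point at its middle.
- spray_mid (a point): Bystander: plain metal can, 52 mm across, 130 mm high, on the desk; point at its middle.
- padlock_mid (a point): Bystander: brass padlock lying on the desk in front of the hinge, body 28 x 50 x 22 mm with its shackle; point at the middle of the body.
- tape_mid (a point): Bystander: empty cardboard ring, 96 mm across, 24 mm high; point at its middle.
- driver_mid (a point): Bystander: screwdriver lying on the desk; point near its middle.
- jar_mid (a point): Bystander: small glass jar, 48 mm across, 55 mm high, standing on the lock-up's roof; point half-way up.
- box_parts_mid (a point): Bystander: carton 90 x 130 x 50 mm on the desk left of the lock-up; point at its middle.

How it is judged:
By the outcome, as a careful person would: the job done as asked, in the order asked, and still so for the second after the job is handed in, while the arm keeps its last pose, push and grip.
It also fails if it takes over 29 s, if anything falls off the work surface, if the arm or the gripper's body presses on something with over 40 N, if the wrist force passes 120 N, or if a joint passes its speed limit or range.

### The arm

A 6-joint arm with a two-finger parallel gripper is mounted at the origin on the work surface. World frame = base frame: x ahead of the robot, y to its left, z up, the work surface at z = 0. Lengths are in m, angles in degrees, forces in N, time in s.
With the tool pointing down it reaches from about 0.425 to 1.125 m from the base axis. Payload 14.9 kg.
Tool frame: the origin (TCP) lies on the centre line of the jaws, within the pads' length; the fingertips stand 14 mm ahead of it and the grasp point (between the pads) lies 5 mm behind it (env.tip_reach is the distance from the TCP to the fingertips, in m); z points along the fingers, y is the direction in which the jaws open and shut (so a half turn about z gives the same grasp; the last joint's range is limited). The gripper opens to 91 mm and grips with 3 to 60 N. Pads are 32 mm wide; open, the fingers measure 118 mm over their backs; the gripper's body (76 mm by 178 mm) begins 60 mm behind the grasp point.
Start: joints at [68.107, 21.709, 99.362, -0, 58.929, -1.908], TCP at [0.239, 0.658, 0.228] pointing down, gripper open.
Joint ranges: [-158.91, 158.91], [-42.39, 125.64], [0.06, 152.35], [-60.88, 240.88], [17.5, 164.5], [-176.32, 176.32]. Speed limits (degrees/s): [108.29, 108.29, 136.94, 180, 180, 180].

### API

Orientations are given as [roll, pitch, yaw] about the fixed x, y, z axes, in that order (R = Rz(yaw) Ry(pitch) Rx(roll)).
In Python, from station import env gives the robot as it stands. The module is installed in compiled form; this text tells all that it offers.
- The arm moves only by the shell command python3 -m jog 'ROWS' [FORCE]. ROWS is JSON, a list of rows, each an object with "hand": the finger opening in cm, from 0 to 9.12; "offset": the shift along the tool's x, y, z in cm, a list of three; "yaw": the turn about the tool's z in rad. A call has 1 to 10 rows; each row is the pose to reach, as a shift and turn from the pose commanded when the call began, along the tool's axes at that moment; what a row does not reach only later rows make up. A row lasts 1/10 s, in which the tool goes at most 50 mm and 8.59 degrees, less where a joint would pass 70% of its speed; a pose out of reach is approached as far as the arm can. A call with a gripper value outside its range is refused whole. The fingers move at their own pace and stop on an object; FORCE is the grip in N (left out, the last holds). Time passes only in rows, so rows that repeat a pose let the fingers close. It gives the time, the measured TCP pose, the force and the opening at its end, in the units of the state.
- env.get_obs(): the state, without advancing time (a new reading comes with each control period).
- env.capture(name): name is "side" or "top" or "wrist"; returns the picture (420x560x3 uint8, blue, green, red); there is no depth.
- env.camera_params(name): a dict with "fx", "fy", "cx", "cy" (pixels), "extrinsics" (4x4, takes a point from camera to world coordinates); the wrist camera has in their place "mount" (4x4, takes a point from camera to tool coordinates, whose origin is the TCP and whose axes are the flange's). Camera axes: x right, y down, z forward; pixel columns grow to the right and rows downward; lengths in m; the calibration is good to about 2 mm. A picture is of the moment at which its call begins: read the wrist's pose just before it. camera_params takes no time and is no camera call.
- env.sign_off(): hands the job in, once; it reports no verdict.
The state is a dict: "time_s": time; "joint_positions": joint angles; "qd": joint speeds; "joint_efforts": joint torques, N m; "position": TCP position; "orientation": TCP orientation; "contact_force": force on the tool from outside, world axes, zero at the start; "wrist_torque": the same for the moment, N m; "grip_width": finger opening in m.
Only numpy, scipy, OpenCV 4.12 (cv2) and the standard library are available. Lean on these libraries where they do the work, as an engineer would, in place of code of your own. Each camera call takes 0.05 s, during which the arm holds its last target.

## Working session

There is one attempt and no reset: what is moved stays moved. The work goes in short steps, Python scripts to look and compute and a shell command to move; the robot and the scene stay as the last step left them, time stands still between calls to the robot, and variables do not carry over. Pictures are saved under pics/ and viewed, and the job is handed in when it is done.

```bash
mkdir -p pics; python3 - <<'E'
from station import env
import cv2
o=env.get_obs();print(o)
for n in("side","top","wrist"):
    cv2.imwrite(f"pics/{n}0.png",env.capture(n)); p=env.camera_params(n);print(n,p)
E
```

```text
{'time_s': 0.0, 'joint_positions': array([ 6.81069291e+01,  2.17404074e+01,  9.93936810e+01, -5.83815547e-04,
        5.89283995e+01, -1.90752433e+00]), 'qd': array([ 0.02630002,  0.05890989,  0.09188457,  0.04185729, -0.08316743,
        0.07520154]), 'joint_efforts': array([ 2.28470861e-03, -7.63738775e+01, -4.34379494e+01,  6.52192184e-02,
        4.23529290e-02, -3.59098624e-05]), 'position': array([0.23911492, 0.65750634, 0.22728182]), 'orientation': array([-1.79937530e+02, -1.58055406e-03,  1.60014754e+02]), 'contact_force': array([-0.68343445,  0.03683937, -0.1626971 ]), 'wrist_torque': array([ 0.01455663, -0.01414304,  0.04565437]), 'grip_width': 0.09125521073467877}
side {'fx': 414.95943226178633, 'fy': 414.95943226178633, 'cx': 280.18865580384414, 'cy': 204.99530007744306, 'extrinsics': array([[ 0.74185968, -0.4994081 ,  0.44747711,  0.02392913],
       [-0.6704305 , -0.53954429,  0.50932789, -0.56774875],
       [-0.01292876, -0.67785213, -0.73508458,  1.05099189],
       [ 0.        ,  0.        ,  0.        ,  1.        ]])}
top {'fx': 496.1058638106463, 'fy': 496.1058638106463, 'cx': 273.5104553359723, 'cy': 212.12736706004014, 'extrinsics': array([[ 0.01195832, -0.98129831,  0.19212138,  0.31653772],
       [-0.99990805, -0.01296403, -0.00397858,  0.05392903],
       [ 0.00639484, -0.19205614, -0.98136311,  1.34588332],
       [ 0.        ,  0.        ,  0.        ,  1.        ]])}
wrist {'fx': 346.70392124850673, 'fy': 346.70392124850673, 'cx': 281.66953276496304, 'cy': 206.73901958279671, 'mount': array([[ 1.80611151e-03, -9.69475059e-01, -2.45183293e-01,
         6.87473772e-02],
       [ 9.99997496e-01,  1.42703349e-03,  1.72374555e-03,
        -4.26564080e-05],
       [-1.32124355e-03, -2.45185792e-01,  9.69475209e-01,
        -1.58053217e-01],
       [ 0.00000000e+00,  0.00000000e+00,  0.00000000e+00,
         1.00000000e+00]])}
```

View pics/side0.png

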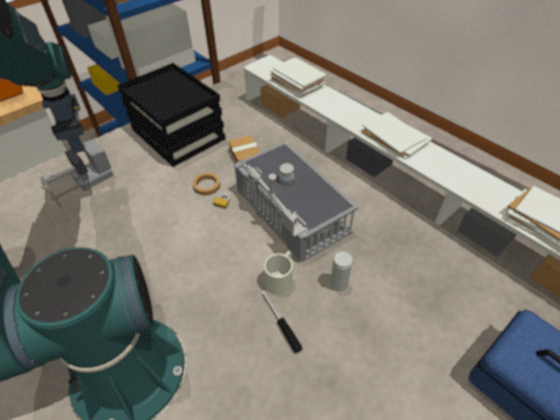

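View pics/top0.png

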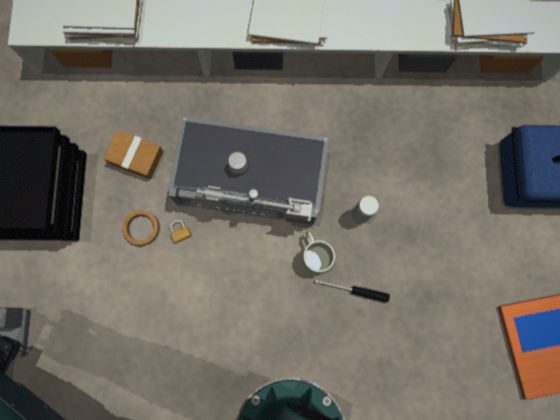

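View pics/wrist0.png

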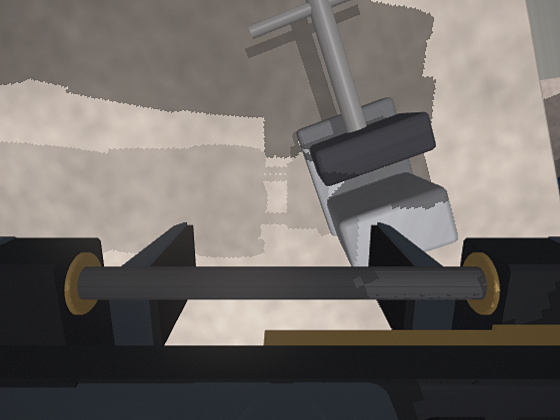

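```bash
cat > h.py <<'E'
from station import env
import numpy as np,cv2
def cam(n):
    p=env.camera_params(n)
    K=np.array([[p['fx'],0,p['cx']],[0,p['fy'],p['cy']],[0,0,1]])
    return K,p.get('extrinsics')
def proj(n,X,E=None):
    K,e=cam(n); E=e if E is None else E
    c=np.linalg.inv(E)@np.r_[X,1]; u=K@c[:3]; return u[:2]/u[2]
def ray(n,uv,E=None):
    K,e=cam(n); E=e if E is None else E
    d=E[:3,:3]@np.linalg.solve(K,np.r_[uv,1]); return E[:3,3],d
def atz(n,uv,z,E=None):
    o,d=ray(n,uv,E); return o+d*(z-o[2])/d[2]
def tri(rs):
    A=0;b=0
    for o,d in rs:
        d=d/np.linalg.norm(d);P=np.eye(3)-np.outer(d,d);A=A+P;b=b+P@o
    return np.linalg.solve(A,b)
E
python3 - <<'E'
from h import *
for n in("side","top"): print(n,proj(n,env.get_obs()['position']))
i=cv2.imread('pics/top0.png')[110:310,150:400];cv2.imwrite('pics/top0z.png',cv2.resize(i,None,fx=3,fy=3,interpolation=2))
i=cv2.imread('pics/side0.png')[130:300,180:380];cv2.imwrite('pics/side0z.png',cv2.resize(i,None,fx=3.5,fy=3.5,interpolation=2))
E
```

```text
side [ 76.36412045 139.15924223]
top [ -7.38396354 342.06029405]
```

View pics/top0z.png

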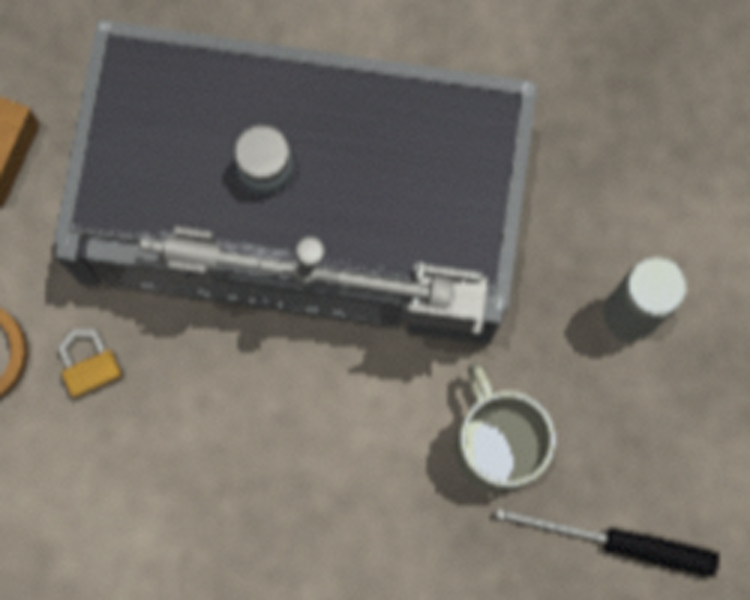

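View pics/side0z.png

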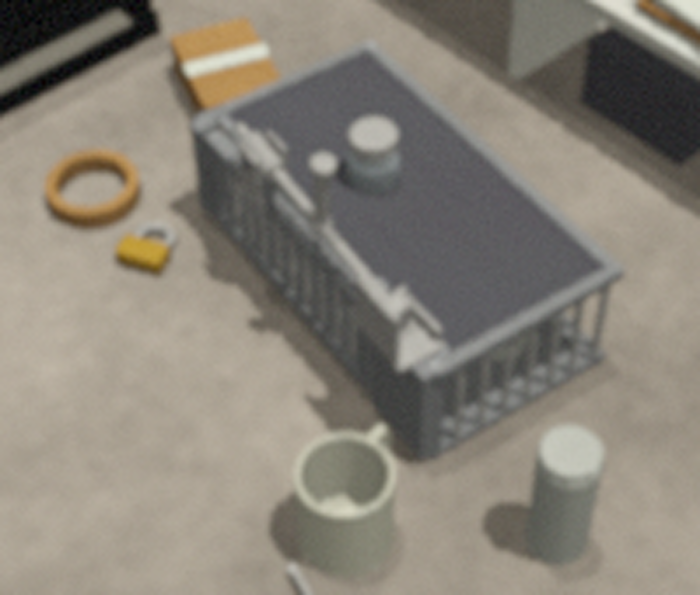

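```bash
python3 - <<'E'
from h import *
z3=lambda u,v:np.array([u/3+150,v/3+110]); zs=lambda u,v:np.array([u/3.5+180,v/3.5+130])
T=dict(bl=(105,28),br=(530,88),fl=(65,252),fr=(500,312),knob=(310,248),jar=(262,150),padl=(90,370),head=(440,290))
S=dict(fl=(203,122),bl=(370,47),br=(615,270),fr=(430,370),knob=(323,160),jar=(373,132),padl=(143,252))
for k in T:
    t=z3(*T[k]); print(k,'top@.125',atz('top',t,.125).round(4), 'tri',tri([ray('top',t),ray('side',zs(*S[k]))]).round(4) if k in S else '')
print('mug',atz('top',z3(508,438),.092)); print('spray',atz('top',z3(657,286),.13))
print('tape',atz('top',(140,227),.024),'box',atz('top',(132,154),.05),'drv',atz('top',z3(610,540),.015))
print('padl',atz('top',z3(90,372),.022))
P={k:atz('top',z3(*T[k]),.125) for k in('bl','br','fl','fr')}
c=sum(P.values())/4; 
v=(P['fl']-P['fr']+P['bl']-P['br']); a=np.arctan2(v[1],v[0])-np.pi/2;w=(P['bl']-P['fl']+P['br']-P['fr']);print('yaw',np.degrees(a),np.degrees(np.arctan2(w[1],w[0])),'c',c,np.linalg.norm(v)/2,np.linalg.norm(w)/2)
E
```

```text
bl top@.125 [0.7983 0.282  0.125 ] tri [0.8005 0.282  0.1222]
br top@.125 [ 0.749  -0.0861  0.125 ] tri [ 0.7497 -0.0863  0.1234]
fl top@.125 [0.5987 0.3064 0.125 ] tri [0.6016 0.3043 0.1271]
fr top@.125 [ 0.5522 -0.0593  0.125 ] tri [ 0.5524 -0.0594  0.1285]
knob top@.125 [0.605  0.1006 0.125 ] tri [0.5788 0.0961 0.237 ]
jar top@.125 [0.6902 0.1432 0.125 ] tri [0.6736 0.1389 0.1807]
padl top@.125 [0.4988 0.2806 0.125 ] tri [0.516  0.3015 0.0117]
head top@.125 [ 0.5703 -0.0091  0.125 ] tri 
mug [ 0.45030837 -0.06857642  0.092     ]
spray [ 0.5750902  -0.19019433  0.13      ]
tape [0.52973737 0.40781321 0.024     ] box [0.72618537 0.43534413 0.05      ] drv [ 0.36923834 -0.16588834  0.015     ]
padl [0.51237886 0.29962195 0.022     ]
yaw -7.444027237064236 -7.356395954467971 c [0.67456224 0.11077169 0.125     ] 0.3699927928928396 0.19983009667584817
```

```bash
python3 -m jog '[{"hand":5,"offset":[0,0,-5],"yaw":0},{"hand":5,"offset":[0,0,-11],"yaw":0},{"hand":5,"offset":[-4,-3,-12],"yaw":0.14},{"hand":5,"offset":[-8,-6.4,-12],"yaw":0.28},{"hand":5,"offset":[-12,-9.6,-12],"yaw":0.42},{"hand":5,"offset":[-16,-12.9,-12],"yaw":0.56},{"hand":5,"offset":[-20,-16.1,-12],"yaw":0.70},{"hand":5,"offset":[-24,-19.3,-12],"yaw":0.84},{"hand":5,"offset":[-28,-22.5,-12],"yaw":0.98},{"hand":5,"offset":[-32,-25.7,-12],"yaw":1.12}]' 40
```

```text
time_s: 1.15
position: [0.4454, 0.3171, 0.348]
orientation: [180.0, -0.0, 95.5]
contact_force: [1.1, 0.5, -0.4]
grip_width: 0.0501
```

```bash
python3 -m jog '[{"hand":5,"offset":[-4.4,2.1,0.4],"yaw":0.12},{"hand":5,"offset":[-8.8,4.2,0.8],"yaw":0.23},{"hand":5,"offset":[-13.2,6.3,1.2],"yaw":0.23},{"hand":5,"offset":[-17.6,8.4,1.6],"yaw":0.23},{"hand":5,"offset":[-21,10,2],"yaw":0.23},{"hand":5,"offset":[-22.2,10.5,2],"yaw":0.23},{"hand":5,"offset":[-22.2,10.5,2],"yaw":0.23},{"hand":5,"offset":[-22.2,10.5,2],"yaw":0.23}]'
python3 - <<'E'
from h import *
o=env.get_obs();print(o['time_s'],o['position'],o['orientation'],o['qd'].round(1))
for n in("wrist","side","top"): cv2.imwrite(f'pics/{n}1.png',env.capture(n))
E
```

```text
time_s: 1.95
position: [0.5715, 0.1094, 0.3279]
orientation: [-180.0, -0.0, 82.7]
contact_force: [-0.3, 0.1, 0.7]
grip_width: 0.0502
1.95 [0.5714647  0.10939856 0.32785862] [-1.79975598e+02 -5.30900799e-03  8.26594758e+01] [ 1.  -0.4  0.2 -0.  -0.  -0.2]
```

View pics/wrist1.png

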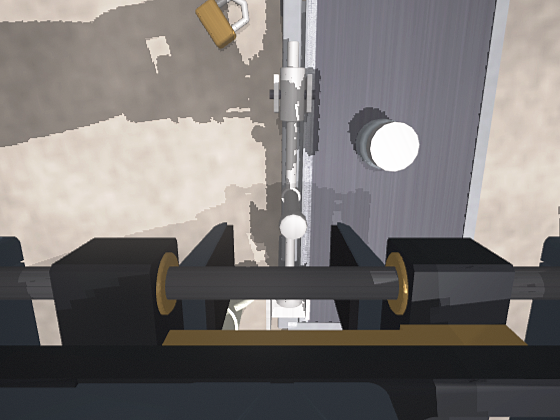

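```bash
python3 - <<'E'
from h import *
i=cv2.imread('pics/wrist1.png')[50:330,190:430];cv2.imwrite('pics/w1z.png',cv2.resize(i,None,fx=2.1,fy=2.1,interpolation=2))
from scipy.spatial.transform import Rotation as R
o=env.get_obs();E=np.eye(4);E[:3,:3]=R.from_euler('xyz',o['orientation'],degrees=True).as_matrix();E[:3,3]=o['position']
E=E@env.camera_params('wrist')['mount'];np.save('E1.npy',E)
print(E[:3,3])
print('cap wrist@.237',atz('wrist',(293,227),.237,E))
w=ray('wrist',(293,227),E);t=ray('top',(253.3,192.7));s=ray('side',(272.3,176))
print(tri([w,t]),tri([w,s]),tri([w,t,s]))
print('pin barrel@.176',atz('wrist',(292,93),.176,E))
E
```

```text
[0.57987819 0.17798809 0.48614678]
cap wrist@.237 [0.57884853 0.09929043 0.237     ]
[0.57934723 0.09693796 0.23079025] [0.57958538 0.09783853 0.23398359] [0.57936964 0.09728567 0.23404432]
pin barrel@.176 [0.59168142 0.19879938 0.176     ]
```

View pics/w1z.png

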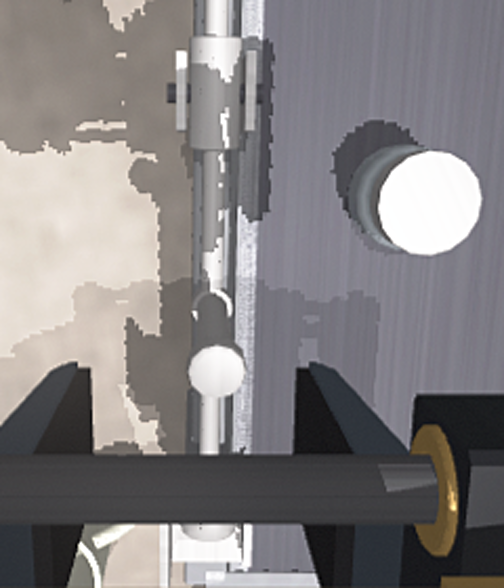

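View pics/side1.png

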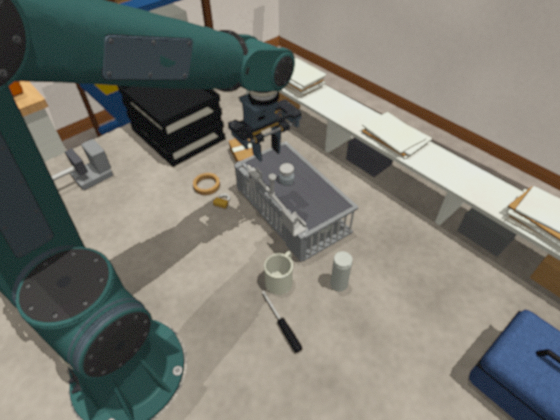

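```bash
python3 -m jog '[{"hand":5,"offset":[-0.4,0.5,1],"yaw":0},{"hand":5,"offset":[-0.8,0.9,3],"yaw":0},{"hand":5,"offset":[-0.8,0.9,6],"yaw":0},{"hand":5,"offset":[-0.8,0.9,7.5],"yaw":0},{"hand":5,"offset":[-0.8,0.9,7.5],"yaw":0},{"hand":5,"offset":[-0.8,0.9,7.5],"yaw":0}]'
python3 - <<'E'
from h import *
o=env.get_obs();print(o['time_s'],o['position'],o['orientation'],o['qd'].round(1))
cv2.imwrite(f'pics/wrist2.png',env.capture('wrist'))
E
```

```text
time_s: 2.7
position: [0.58, 0.0999, 0.2534]
orientation: [180.0, -0.0, 82.7]
contact_force: [-0.8, 0.1, 1.3]
grip_width: 0.0494
2.7 [0.58003321 0.09993526 0.25338361] [ 1.79995047e+02 -1.49322898e-03  8.26830841e+01] [-0.1 -1.  -0.8  0.1  0.1 -0. ]
```

View pics/wrist2.png

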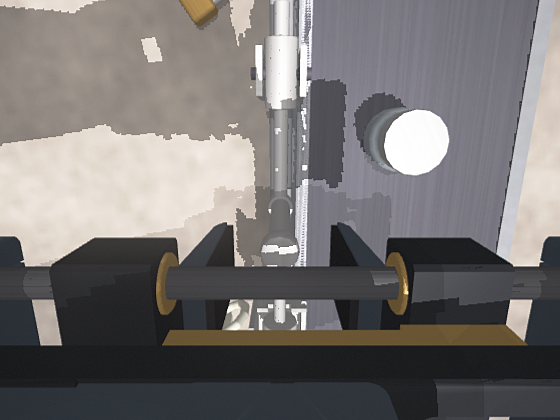

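```bash
python3 -m jog '[{"hand":5,"offset":[0,0,2],"yaw":0},{"hand":5,"offset":[0,0,4],"yaw":0},{"hand":5,"offset":[0,0,5.4],"yaw":0},{"hand":5,"offset":[0,0,5.4],"yaw":0},{"hand":3,"offset":[0,0,5.4],"yaw":0},{"hand":0.8,"offset":[0,0,5.4],"yaw":0},{"hand":0.8,"offset":[0,0,5.4],"yaw":0},{"hand":0.8,"offset":[0,0,5.4],"yaw":0}]' 40
python3 - <<'E'
from h import *
o=env.get_obs();print(o['time_s'],o['position'],o['contact_force'],o['wrist_torque'],o['grip_width'])
cv2.imwrite(f'pics/wrist3.png',env.capture('wrist'))
E
```

```text
time_s: 3.55
position: [0.58, 0.0997, 0.1995]
orientation: [180.0, -0.0, 82.7]
contact_force: [-0.6, -1.1, 1.0]
grip_width: 0.0211
3.55 [0.58000014 0.09974293 0.19954148] [-0.5729338  -1.09653322  0.97091197] [-0.29666689  0.22423937 -0.05746535] 0.02105772912916424
```

View pics/wrist3.png

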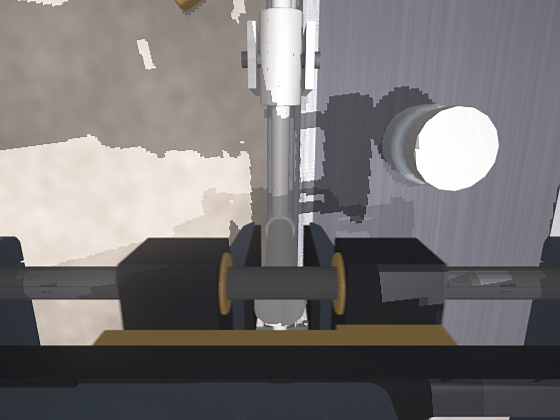

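```bash
python3 -m jog '[{"hand":0,"offset":[0,0,0],"yaw":0},{"hand":0,"offset":[0,0,0],"yaw":0},{"hand":0,"offset":[0,0,0],"yaw":0}]' 40
```

```text
time_s: 3.9
position: [0.5798, 0.0997, 0.199]
orientation: [180.0, 0.0, 82.7]
contact_force: [-1.1, -2.1, 2.3]
grip_width: 0.0206
```

```bash
python3 - <<'E'
from h import *
i=env.capture('side')[130:230,230:330];cv2.imwrite('pics/s3z.png',cv2.resize(i,None,fx=6,fy=6,interpolation=2))
E
```

```text
(no output)
```

View pics/s3z.png

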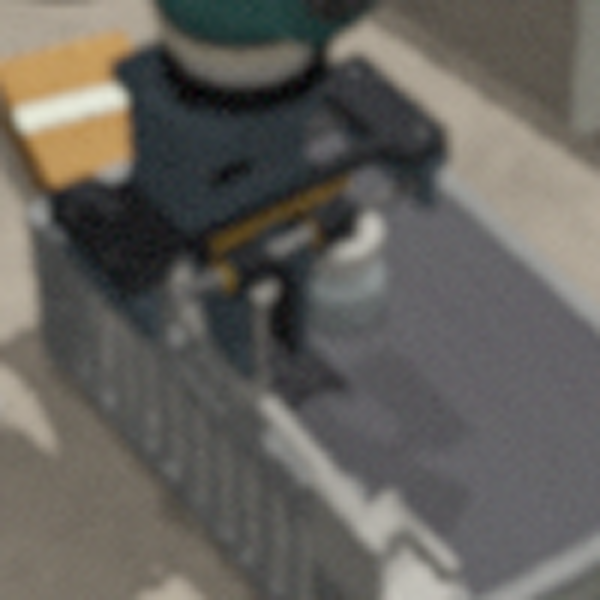

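```bash
python3 -m jog '[{"hand":3,"offset":[0,0,0],"yaw":0},{"hand":3,"offset":[0,0,0.2],"yaw":0},{"hand":3,"offset":[0,0,0.6],"yaw":0},{"hand":3,"offset":[0,0,0.6],"yaw":0},{"hand":0,"offset":[0,0,0.6],"yaw":0},{"hand":0,"offset":[0,0,0.6],"yaw":0},{"hand":0,"offset":[0,0,0.6],"yaw":0},{"hand":0,"offset":[0,0,0.6],"yaw":0},{"hand":0,"offset":[0,0,0.6],"yaw":0}]' 40
```

```text
time_s: 4.85
position: [0.5797, 0.0998, 0.1929]
orientation: [-180.0, -0.0, 82.7]
contact_force: [-1.5, 1.2, -0.4]
grip_width: 0.0204
```

```bash
python3 - <<'E'
from h import *
i=env.capture('wrist')[190:340,190:380];cv2.imwrite('pics/w4z.png',cv2.resize(i,None,fx=4,fy=4,interpolation=2))
E
```

```text
(no output)
```

View pics/w4z.png

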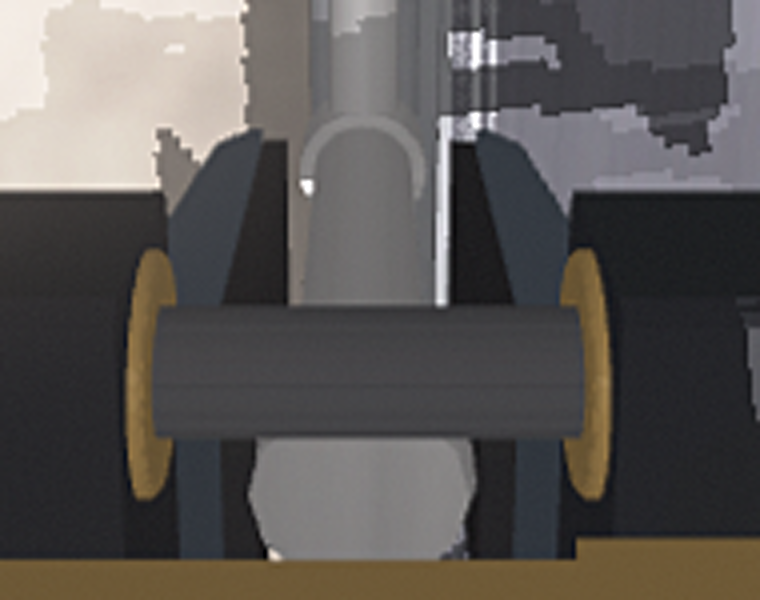

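```bash
python3 -m jog '[{"hand":3.5,"offset":[0,0,0],"yaw":0},{"hand":3.5,"offset":[0,0,-0.2],"yaw":0},{"hand":3.5,"offset":[0,0,-1.2],"yaw":0},{"hand":3.5,"offset":[0,0,-2.4],"yaw":0},{"hand":2,"offset":[0,0,-2.4],"yaw":0},{"hand":0,"offset":[0,0,-2.4],"yaw":0},{"hand":0,"offset":[0,0,-2.4],"yaw":0},{"hand":0,"offset":[0,0,-2.4],"yaw":0},{"hand":0,"offset":[0,0,-2.4],"yaw":0}]' 38
python3 - <<'E'
from h import *
i=env.capture('wrist')[190:340,190:380];cv2.imwrite('pics/w5z.png',cv2.resize(i,None,fx=4,fy=4,interpolation=2))
E
```

```text
time_s: 5.8
position: [0.5797, 0.0996, 0.2168]
orientation: [-180.0, 0.0, 82.7]
contact_force: [-1.1, -2.9, 4.2]
grip_width: 0.0205
```

View pics/w5z.png

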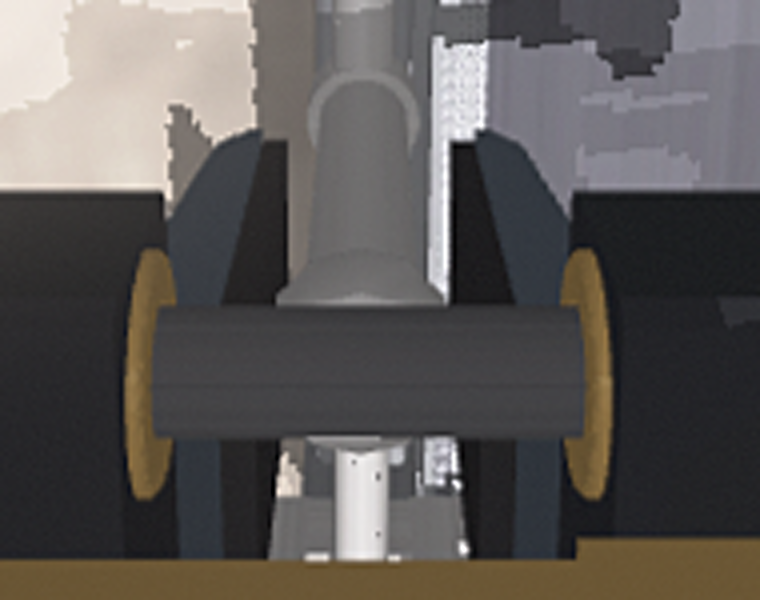

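```bash
python3 -m jog '[{"hand":0,"offset":[0.2,0,-0.25],"yaw":0},{"hand":0,"offset":[0.4,0,-0.55],"yaw":0},{"hand":0,"offset":[0.6,0,-0.85],"yaw":0},{"hand":0,"offset":[0.85,0,-1.2],"yaw":0},{"hand":0,"offset":[1.05,0,-1.5],"yaw":0},{"hand":0,"offset":[1.05,0,-1.5],"yaw":0},{"hand":0,"offset":[1.05,0,-1.5],"yaw":0}]'
python3 - <<'E'
from h import *
o=env.get_obs();print(o['contact_force'],o['wrist_torque'])
i=env.capture('wrist')[0:340,150:430];cv2.imwrite('pics/w6z.png',cv2.resize(i,None,fx=1.7,fy=1.7,interpolation=2))
i=env.capture('side')[130:260,220:350];cv2.imwrite('pics/s6z.png',cv2.resize(i,None,fx=4.5,fy=4.5,interpolation=2))
E
```

```text
time_s: 6.55
position: [0.581, 0.1103, 0.2318]
orientation: [-180.0, 0.0, 82.7]
contact_force: [-1.6, 2.2, -5.5]
grip_width: 0.0206
[-1.61990576  2.15356289 -5.54820521] [-0.00760715  0.27444284  0.00057829]
```

View pics/w6z.png

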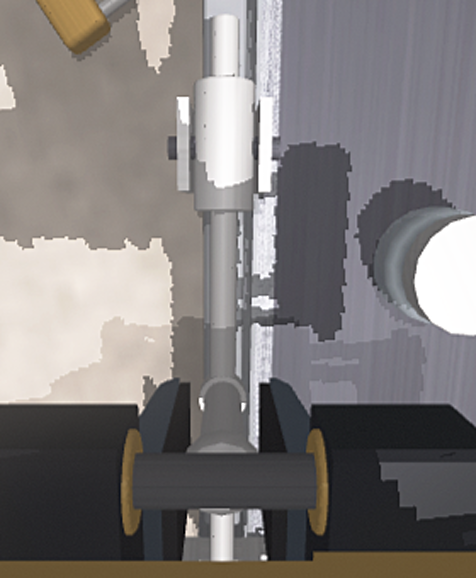

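View pics/s6z.png

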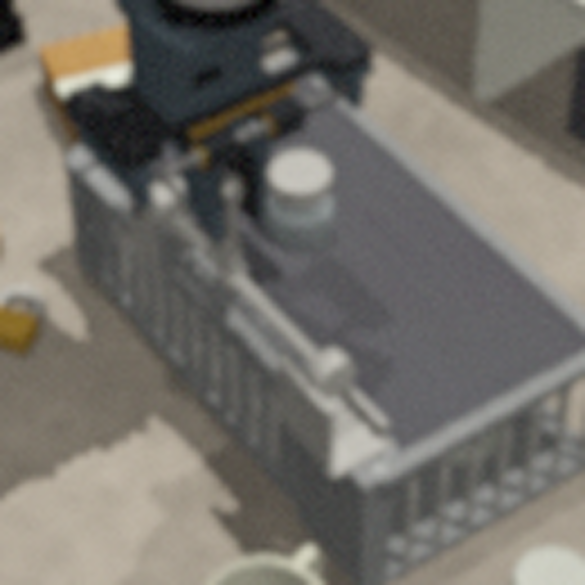

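The wrist and side pictures show the knob cap held and the head raised above the keeper (side crop 335,365). Now I'll draw it.

```bash
python3 -m jog '[{"hand":0,"offset":[0.4,0,0],"yaw":0},{"hand":0,"offset":[1.0,0,0],"yaw":0},{"hand":0,"offset":[1.6,0,0.05],"yaw":0},{"hand":0,"offset":[2.2,0,0.1],"yaw":0},{"hand":0,"offset":[2.8,0,0.1],"yaw":0},{"hand":0,"offset":[3.4,0,0.15],"yaw":0},{"hand":0,"offset":[4.0,0,0.2],"yaw":0},{"hand":0,"offset":[4.5,0,0.25],"yaw":0},{"hand":0,"offset":[4.8,0,0.3],"yaw":0},{"hand":0,"offset":[4.8,0,0.3],"yaw":0}]'
python3 - <<'E'
from h import *
o=env.get_obs();print(o['contact_force'],o['wrist_torque'])
i=env.capture('wrist')[0:340,150:430];cv2.imwrite('pics/w7z.png',cv2.resize(i,None,fx=1.7,fy=1.7,interpolation=2))
i=env.capture('side')[130:260,220:350];cv2.imwrite('pics/s7z.png',cv2.resize(i,None,fx=4.5,fy=4.5,interpolation=2))
E
```

```text
time_s: 7.65
position: [0.5873, 0.1582, 0.2288]
orientation: [-180.0, -0.0, 82.7]
contact_force: [-1.0, 0.5, -6.6]
grip_width: 0.0205
[-0.97884153  0.47379791 -6.58216762] [-0.15935973  0.21264534 -0.045562  ]
```

View pics/w7z.png

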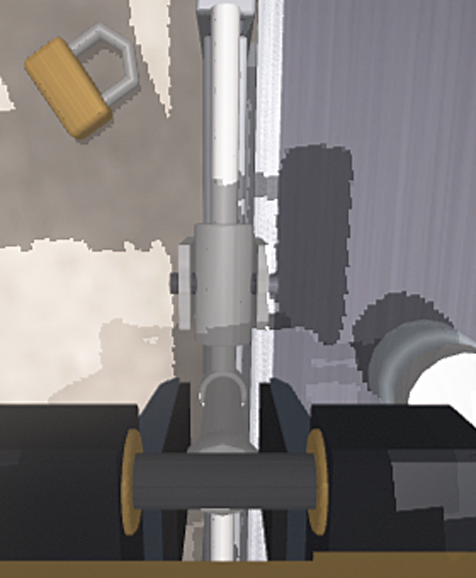

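View pics/s7z.png

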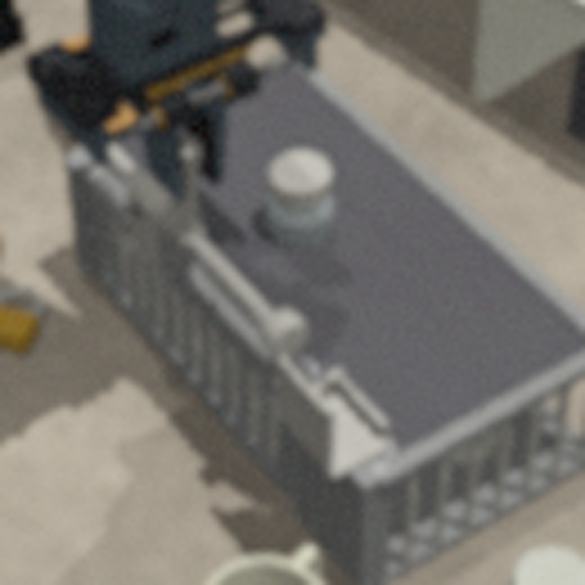

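```bash
python3 - <<'E'
from h import *
from scipy.spatial.transform import Rotation as R
o=env.get_obs();E=np.eye(4);E[:3,:3]=R.from_euler('xyz',o['orientation'],degrees=True).as_matrix();E[:3,3]=o['position']
E=E@env.camera_params('wrist')['mount'];np.save('E7.npy',E)
X=np.array([.9917,-.129,0]);Y=np.array([.129,.9917,0])
for nm,uv,z in(('ear tops',(280.6,166.5),.176),('pin ends',(282,167),.165)):
    p=atz('wrist',uv,z,E);h=p+.1*Y;d=h-o['position'];print(nm,p,'hinge',h,d@X,d@Y)
E
```

```text
ear tops [0.5918009  0.19855421 0.176     ] hinge [0.6047009  0.29772421 0.176     ] -0.0006330958645515166 0.14097166369546296
pin ends [0.59244243 0.19669697 0.165     ] hinge [0.60534243 0.29586697 0.165     ] 0.0002426941971141877 0.13921259620388302
```

```bash
python3 -m jog '[{"hand":0,"offset":[0,-0.29,0],"yaw":0.02},{"hand":0,"offset":[0.03,-0.86,0],"yaw":0.06},{"hand":0,"offset":[0.07,-1.43,0],"yaw":0.10},{"hand":0,"offset":[0.14,-2.0,0],"yaw":0.14},{"hand":0,"offset":[0.23,-2.56,0],"yaw":0.18},{"hand":0,"offset":[0.34,-3.12,0],"yaw":0.22},{"hand":0,"offset":[0.48,-3.68,0],"yaw":0.26},{"hand":0,"offset":[0.64,-4.23,0],"yaw":0.30},{"hand":0,"offset":[0.82,-4.77,0],"yaw":0.34},{"hand":0,"offset":[0.97,-5.17,0],"yaw":0.37}]'
python3 -m jog '[{"hand":0,"offset":[0,0,0],"yaw":0},{"hand":0,"offset":[0,0,0],"yaw":0},{"hand":0,"offset":[0,0,0],"yaw":0}]'
python3 - <<'E'
from h import *
o=env.get_obs();print(o['contact_force'],o['wrist_torque'],o['orientation'])
for n in('wrist','side','top'): cv2.imwrite(f'pics/{n}8.png',env.capture(n))
i=cv2.imread('pics/side8.png')[130:290,190:350];cv2.imwrite('pics/s8z.png',cv2.resize(i,None,fx=3.7,fy=3.7,interpolation=2))
i=cv2.imread('pics/top8.png')[150:270,150:350];cv2.imwrite('pics/t8z.png',cv2.resize(i,None,fx=4,fy=4,interpolation=2))
E
```

```text
time_s: 8.75
position: [0.5378, 0.1738, 0.2293]
orientation: [179.9, -0.1, 61.3]
contact_force: [6.7, -2.8, -9.7]
grip_width: 0.0204
time_s: 9.05
position: [0.538, 0.1737, 0.2292]
orientation: [179.9, -0.1, 61.5]
contact_force: [5.5, -2.3, -8.3]
grip_width: 0.0207
[ 5.48757276 -2.2610786  -8.34238669] [-0.53588677 -1.0059139  -0.00894346] [ 1.79899930e+02 -5.23517672e-02  6.14600654e+01]
```

View pics/wrist8.png

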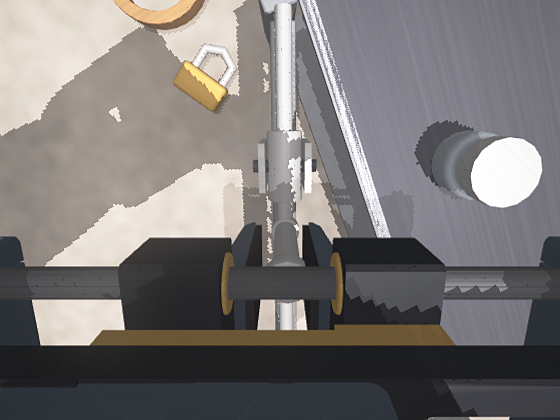

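View pics/s8z.png

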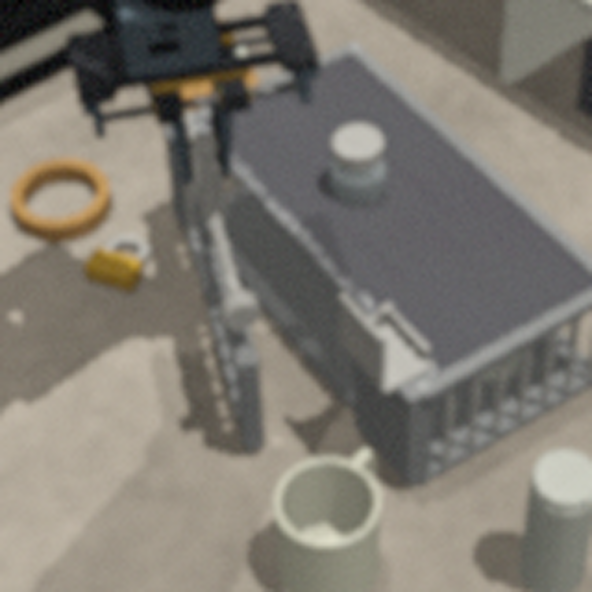

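View pics/t8z.png

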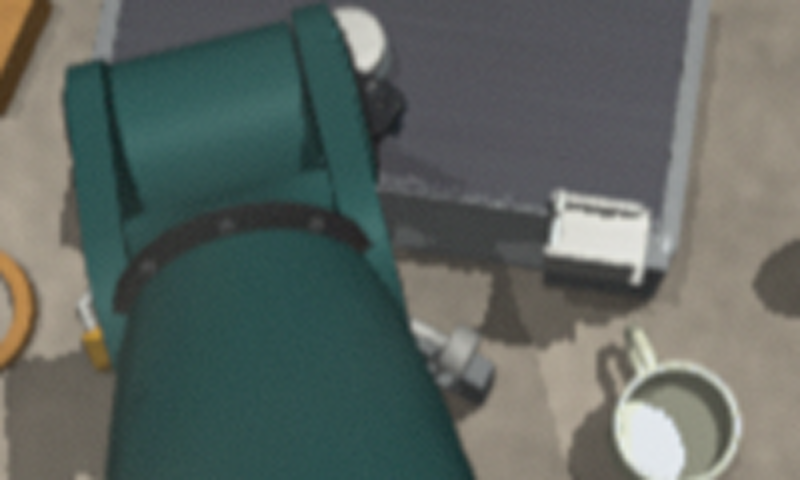

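```bash
python3 - <<'E'
from h import *
X=np.array([.9917,-.129,0]);Y=np.array([.129,.9917,0])
h=np.array([.6049,.297,.125]);e0=h-.275*Y
for n,uv in(('top',np.array([483,378])/4+150),('top',np.array([492,362])/4+150),('side',np.array([255,350])/3.7+[190,130]),('side',np.array([240,350])/3.7+[190,130])):
    p=atz(n,uv,.125);d=p-h;print(n,p.round(4),'r',np.linalg.norm(d).round(4),'th',np.arctan2(-d@X,-d@Y).round(3),'edge',np.linalg.norm(p-e0).round(4))
for th in(.34,.364,.39):
    p=h-.275*(np.cos(th)*Y+np.sin(th)*X);print(th,(proj('top',p)-150)*4,(proj('side',p)-[190,130])*3.7)
o=env.get_obs();d=o['position']-h;print('tcp',np.arctan2(-d@X,-d@Y),np.hypot(d@X,d@Y))
E
```

```text
top [0.4738 0.0548 0.125 ] r 0.2754 th 0.367 edge 0.1004
top [0.4838 0.0494 0.125 ] r 0.2756 th 0.325 edge 0.0892
side [0.4901 0.0583 0.125 ] r 0.2648 th 0.319 edge 0.0863
side [0.4814 0.0664 0.125 ] r 0.2616 th 0.362 edge 0.0975
0.34 [488.16349972 367.29163897] [251.0484773  361.16609216]
0.364 [483.10949836 376.61071754] [242.79745946 362.86956297]
0.39 [477.37117572 386.58631057] [233.79758168 364.54678417]
tcp 0.36792164627936014 0.14029760235004463
```

```bash
python3 -m jog '[{"hand":0,"offset":[0,-0.08,0],"yaw":0.005},{"hand":0,"offset":[0,-0.15,0],"yaw":0.01},{"hand":0,"offset":[0,-0.15,0],"yaw":0.01},{"hand":0,"offset":[0,-0.15,0],"yaw":0.01},{"hand":0,"offset":[0,-0.15,0],"yaw":0.01},{"hand":0,"offset":[0,-0.15,0],"yaw":0.01},{"hand":0,"offset":[0,-0.15,0],"yaw":0.01},{"hand":0,"offset":[0,-0.15,0],"yaw":0.01}]'
python3 - <<'E'
from h import *
a=env.get_obs();print(a['qd'].round(2),a['contact_force'].round(2))
i=env.capture('wrist');cv2.imwrite('pics/wrist9.png',i)
i=env.capture('side')
h=np.array([.6049,.297,.125]);X=np.array([.9917,-.129,0]);Y=np.array([.129,.9917,0])
i=cv2.resize(i[130:290,190:350],None,fx=3.7,fy=3.7,interpolation=2)
for th in(.32,.364,.40):
    p=(proj('side',h-.275*(np.cos(th)*Y+np.sin(th)*X))-[190,130])*3.7; q=(proj('side',h)-[190,130])*3.7
    cv2.circle(i,tuple(int(v) for v in p),3,(0,0,255),-1)
cv2.imwrite('pics/s9z.png',i)
E
```

```text
time_s: 10.0
position: [0.5367, 0.1744, 0.2292]
orientation: [179.9, -0.1, 60.9]
contact_force: [6.0, -2.0, -9.0]
grip_width: 0.0209
[-0.06  0.02 -0.1   0.03  0.05 -0.02] [ 5.96 -2.04 -8.95]
```

View pics/s9z.png

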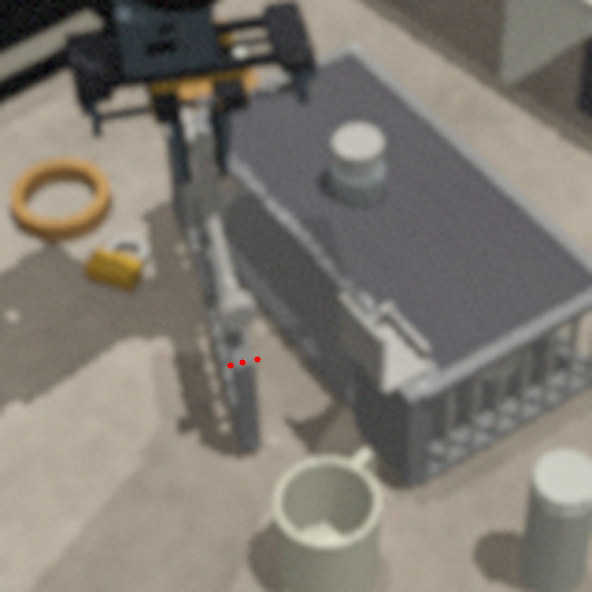

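View pics/wrist9.png

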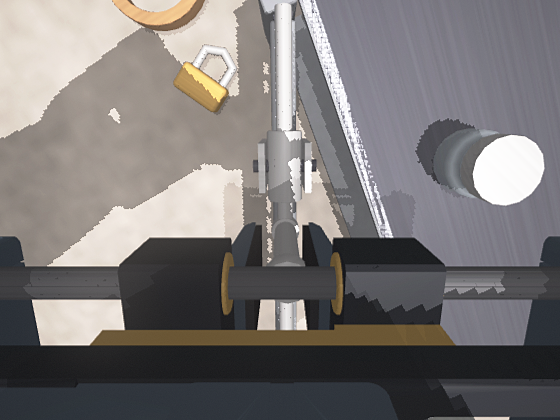

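```bash
python3 - <<'E'
from station import env
print(env.sign_off())
o=env.get_obs();print(o['time_s'],o['position'],o['grip_width'])
E
```

```text
the job is handed in; nothing more can be done
None
the job is handed in; nothing more can be done
```

The bolt is drawn clear of the keeper, the gate is held ajar at about 10 cm, and the job was handed in at about 10 s with the arm still holding the knob.

- **Lift and draw:** I gripped the knob at 38 N, raised it 15 mm so the head passed over the keeper's lip, then pulled the bolt back about 48 mm. The side picture showed the head clear of the keeper.
- **Gate:** I swung it about its hinge. The TCP's position about the estimated hinge gives about 0.38 rad at the end. In the last side picture, the predicted 0.364 rad point (10 cm at the free edge) fell on the middle of the free edge. Readings from individual pixels on that edge before the final 1.5 mm nudge spread from 8.6 to 10 cm, so the exact opening is good to about 1 cm.
- **Last checks:** joint speeds were about zero, the grip width was steady at 20.9 mm, and the wrist force was about 11 N. The jar, mug, spray can, padlock and tape ring looked unmoved; I did not check the screwdriver or the carton in the last pictures.
- **Different from plan:** at the suggested grip height the jaws closed on the knob's 22 mm cap, not its stem. I re-gripped twice and held it by the cap between the pads instead.

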